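# Tamp the lumps level in the soldering tray

### The arm

A 6-joint arm with a two-finger parallel gripper is mounted at the origin on a cart in front of the work surface, level with it; the furniture and walls round the work are solid. World frame = base frame: x ahead of the robot, y to its left, z up, the work surface at z = 0. Lengths are in m, angles in rad, forces in N, time in s.
With the tool pointing down it reaches from about 0.375 to 0.9 m from the base axis. Payload 3.1 kg.
Tool frame: the origin (TCP) lies between the finger pads; the fingertips stand 8 mm ahead of it and the grasp point (between the pads) lies 11 mm behind it; z points along the fingers, y is the line along which they close (so a half turn about z gives the same grasp; the last joint's range is limited). The gripper opens to 85 mm and grips with 20 to 120 N. Pads are 22 mm wide; open, the fingers measure 114 mm over their backs; the gripper's body (76 mm by 85 mm) begins 54 mm behind the grasp point. The pads swing forward as they close: fully open they stand 13 mm farther back than shut.
Start: joints at [-0.178, 0.527, 1.433, -0, 1.181, -0.178], TCP at [0.625, 0, 0.239] pointing down, gripper open.
Joint ranges: [-3.08, 3.08], [-0.75, 2.2], [0.22, 2.44], [-1.43, 4.57], [0, 2.65], [-2.85, 2.85]. Speed limits (rad/s): [2.79, 2.79, 3.14, 3.14, 3.14, 3.14].

### API

Orientations are given as a unit quaternion [x, y, z, w].
In Python, from station import readout, cams, sign_off gives the robot as it stands.
- The arm moves only by the tool send_rows, never from a script. Its argument "commands" is text: rows parted by semicolons, each of 5 numbers parted by spaces: the finger opening in mm, from 0 to 85.4, then the shift along the tool's x, y, z each as a share of 0.02 m, from -1 to 1, then the turn about the tool's z as a share of 4 degrees, from -1 to 1. In form: grip dx dy dz spin; .... A call has 1 to 20 rows; each row shifts and turns the commanded pose from where the row before left it, along the tool's axes as they then stand; what a row does not reach is not made up. A row lasts 1/12 s, in which the tool goes at most 41.7 mm and 7.16 degrees, less where a joint would pass 70% of its speed; a pose out of reach is approached as far as the arm can. A call with a number of a shift or a turn outside -1 to 1 is refused whole. A call with a gripper value outside its range is refused whole. The fingers move at their own pace and stop on an object; "grip_force" is the grip in N (left out, the last holds). Time passes only in rows, so rows that do not move let the fingers close. It gives the time, the measured TCP pose, the force, the opening and the grip force at its end, in the units of the state.
- readout.sense(): the state, without advancing time (a new reading comes with each control period).
- cams.snapshot(name): name is "scene" or "side" or "wrist"; returns a dict with "pixels" (480x640x3 uint8, red, green, blue), "intrinsics" (3x3 intrinsics, pixels), "eye" and "rotation" of the camera in the world. Camera axes: x right, y down, z forward; pixel columns grow to the right and rows downward; lengths in m; the calibration is good to about 2 mm. A picture is of the moment at which its call begins. There is no depth.
- sign_off(): hands the job in; it is judged then, once.
The state is a dict: "t": time; "q": joint angles; "qd": joint speeds; "tau": joint torques, N m; "tcp_pos": TCP position; "tool_rot": TCP orientation; "force": force on the tool from outside, world axes, zero at the start; "ft_torque": the same for the moment, N m; "finger_gap": opening from 0.0 (shut) to 1.0 (fully open); "gripper_force": force on a finger pad.
Only numpy, scipy, OpenCV 4.12 (cv2) and the standard library are available. Lean on these libraries where they do the work, as an engineer would, in place of code of your own. Each camera call takes 0.05 s, during which the arm holds its last target. There are 200 camera calls.

### The job

Take the tamper by its handle and press the proud fire-brick lumps in the soldering tray down with its foot, one pair after the other, until all the lumps are level and the stiff floor plate under them has gone fully down onto its hidden stop, which you must feel; finish by bearing down on the level bed for about a second with 16 to 22 N, never near 30 N, or the lumps crumble. Touch the lumps only with the tamper, then stand it upright on the bare table again, let it go, and leave the other things where they are.

Things in the scene. Friction and masses are not known exactly. Their poses are not given: they have to be found in the camera images.
- tray: Fixed aluminium soldering tray, open on top, 150 mm (its x) by 78 mm (its y) outside, 64 mm high, walls 4 mm thick (inside 142 x 70 mm); a wire handle sticks out 14 mm at each x end. Origin: centre of its underside, on the table; z up. Two rows of five loose lumps lie in it along x (row a at y = +17.5 mm, row b at y = -17.5 mm): iron, brick, iron, brick, iron.
- floor_top (a point): Centre of the top of the tray's floor plate, on which the lumps lie; starts 31 mm above the tray's origin. The plate is stiff in its guides (pressing with about 7 to 11 N sinks it; it stays there) and goes down 1 to 10 mm onto a hard hidden stop, whose height differs each time and shows only by feel. With all bricks seated, the tops are level, 28 mm above this point.
- tamper_foot: Foot of the tamper: flat steel plate 46 mm (its x) by 54 mm (its y) by 12 mm, fast on the handle. Origin: centre of its underside; z up along the handle. Square to the tray and on its centre line it covers one pair of bricks (those of both rows at one x) and clears each long wall by 8 mm; it cannot cover both pairs at once. Tamper mass about 0.35 kg.
- tamper_grip (a point): Point on the tamper's upright square wooden handle (26 x 26 mm, sides along the foot's x and y, reaching from 24 to 116 mm above the foot's underside); this point is on its axis, 85 mm above the foot's underside. Axes as the foot. The tamper starts standing upright on the table.
- brick_a1_mid (a point): Red-brown fire-brick lump in row a, at the -x side of the tray's middle: wedge, 28 mm high, wide side up (34 mm on top, 16 mm below, along the tray's x), 32 mm along y; loose. Starts wedged between irons, 4 to 15 mm proud; pressed (1 to 6 N) it pushes them aside along x until it sits on the floor plate. This point is half-way up, 14 mm below its top.
- brick_a2_mid (a point): Red-brown fire-brick lump in row a, at the +x side of the tray's middle: wedge, 28 mm high, wide side up (34 mm on top, 16 mm below, along the tray's x), 32 mm along y; loose. Starts wedged between irons, 4 to 15 mm proud; pressed (1 to 6 N) it pushes them aside along x until it sits on the floor plate. This point is half-way up, 14 mm below its top.
- brick_b1_mid (a point): Red-brown fire-brick lump in row b, at the -x side of the tray's middle: wedge, 28 mm high, wide side up (34 mm on top, 16 mm below, along the tray's x), 32 mm along y; loose. Starts wedged between irons, 4 to 15 mm proud; pressed (1 to 6 N) it pushes them aside along x until it sits on the floor plate. This point is half-way up, 14 mm below its top.
- brick_b2_mid (a point): Red-brown fire-brick lump in row b, at the +x side of the tray's middle: wedge, 28 mm high, wide side up (34 mm on top, 16 mm below, along the tray's x), 32 mm along y; loose. Starts wedged between irons, 4 to 15 mm proud; pressed (1 to 6 N) it pushes them aside along x until it sits on the floor plate. This point is half-way up, 14 mm below its top.
- iron_a1_mid (a point): Middle of a dark iron lump in row a, -x end: same wedge as the bricks but wide side down; sits loose on the floor plate, this point 14 mm above it.
- iron_a2_mid (a point): Middle of a dark iron lump in row a, middle: same wedge as the bricks but wide side down; sits loose on the floor plate, this point 14 mm above it.
- iron_a3_mid (a point): Middle of a dark iron lump in row a, +x end: same wedge as the bricks but wide side down; sits loose on the floor plate, this point 14 mm above it.
- iron_b1_mid (a point): Middle of a dark iron lump in row b, -x end: same wedge as the bricks but wide side down; sits loose on the floor plate, this point 14 mm above it.
- iron_b2_mid (a point): Middle of a dark iron lump in row b, middle: same wedge as the bricks but wide side down; sits loose on the floor plate, this point 14 mm above it.
- iron_b3_mid (a point): Middle of a dark iron lump in row b, +x end: same wedge as the bricks but wide side down; sits loose on the floor plate, this point 14 mm above it.
- loupe: Black eye loupe (small cup), 41 mm across, 34 mm high; a loose bystander beyond the work, not to be moved. Origin: centre of its underside.
- cork_block: Cork block 57 x 77 x 32 mm; a loose bystander beyond the work, not to be moved. Origin: centre of its underside.

How it is judged:
On the way, in this order (a step that is already met when the one before it is completed fails the run):
1. the tamper is lifted off the table (height (world z) of tamper_foot above 0.03 m), for 0.2 s.
2. with all lumps level (within 2.5 mm), the tamper's foot bears down on them inside the tray with more than 14 N for 0.4 s (z of each of brick_a1_mid, brick_a2_mid, brick_b1_mid, brick_b2_mid, iron_a1_mid, iron_a2_mid, iron_a3_mid, iron_b1_mid, iron_b2_mid, iron_b3_mid in the frame of floor_top below 0.0165 m and angle between each of brick_a1_mid, brick_a2_mid, brick_b1_mid, brick_b2_mid, iron_a1_mid, iron_a2_mid, iron_a3_mid, iron_b1_mid, iron_b2_mid, iron_b3_mid's own z axis and vertical below 0.15 rad and contact force between tamper_foot and anything else above 14 N and z of tamper_foot in the frame of tray below 0.062 m and horizontal distance between tamper_foot and tray below 0.06 m), for 0.4 s.
At the end, for the whole second after the job is handed in: All ten lumps sit in the tray with their middles less than 16.5 mm above the floor plate (tops level within 2.5 mm), none tilted by more than 0.15 rad; the tamper stands upright (within 0.1 rad) and still with its foot on the table beside the tray (z of each of brick_a1_mid, brick_a2_mid, brick_b1_mid, brick_b2_mid, iron_a1_mid, iron_a2_mid, iron_a3_mid, iron_b1_mid, iron_b2_mid, iron_b3_mid in the frame of floor_top below 0.0165 m and angle between each of brick_a1_mid, brick_a2_mid, brick_b1_mid, brick_b2_mid, iron_a1_mid, iron_a2_mid, iron_a3_mid, iron_b1_mid, iron_b2_mid, iron_b3_mid's own z axis and vertical below 0.15 rad and height (world z) of tamper_foot below 0.006 m and angle between tamper_foot's own z axis and vertical below 0.1 rad and linear speed of tamper_foot below 0.02 m/s); the robot touches nothing.
It fails at once if the tamper's foot presses on the lumps or the tray with more than 30 N (contact force between tamper_foot and anything else above 30 N and z of tamper_foot in the frame of tray above 0.02 m and horizontal distance between tamper_foot and tray below 0.12 m).
It fails at once if a lump is pushed by the gripper or arm itself (more than 1 N) (contact force between any of the fingers, the arm and brick_a1 above 1 N or contact force between any of the fingers, the arm and brick_a2 above 1 N or contact force between any of the fingers, the arm and brick_b1 above 1 N or contact force between any of the fingers, the arm and brick_b2 above 1 N or contact force between any of the fingers, the arm and iron_a1 above 1 N or contact force between any of the fingers, the arm and iron_a2 above 1 N or contact force between any of the fingers, the arm and iron_a3 above 1 N or contact force between any of the fingers, the arm and iron_b1 above 1 N or contact force between any of the fingers, the arm and iron_b2 above 1 N or contact force between any of the fingers, the arm and iron_b3 above 1 N).
It fails at once if the loupe or the cork block is moved by more than 20 mm (distance of any of loupe, cork_block from where it was at the start of the episode above 0.02 m).
It also fails if it takes over 72 s, if anything falls off the work surface, if the arm or the gripper's body presses on something with over 40 N, if the wrist force passes 120 N, or if a joint passes its speed limit or range.

## Working session

There is one attempt and no reset: what is moved stays moved. The work goes in short steps, Python scripts to look and compute and a tool call to move; the robot and the scene stay as the last step left them, time stands still between calls to the robot, and variables do not carry over. Pictures are saved under pics/ and viewed, at most 10 in all, crops included, and the job is handed in when it is done.

Besides the shell and the picture viewer there is one more tool, called after "Request:" as a command line: name --argument value ..., lists and objects as JSON in quotes. send_rows: Moves the arm, as the interface text tells. Its arguments: {"type":"object","properties":{"commands":{"type":"string"},"grip_force":{"type":"number"}},"required":["commands"]}

```bash
mkdir -p pics; ls
python3 - <<'E'
from station import readout,cams
import cv2,numpy as np
s=readout.sense();print(s)
ims=[]
for n in("scene","side"):
    c=cams.snapshot(n);np.savez(f'pics/{n}0.npz',**c);cv2.imwrite(f'pics/{n}0.png',c['pixels'][:,:,::-1]);print(n,c['intrinsics'],c['eye'],c['rotation'])
E
```

```text
pics
{'t': 0.0, 'q': array([-1.78471211e-01,  5.28460704e-01,  1.43389733e+00,  1.56120210e-05,
        1.18142615e+00, -1.78497103e-01]), 'qd': array([ 2.27187698e-04,  7.77432787e-04, -5.14826540e-04,  5.55543578e-04,
       -9.27010142e-05, -1.32749913e-04]), 'tau': array([ 2.50220628e-04, -4.42344439e+01, -1.78024775e+01, -2.06930472e-04,
        8.36740597e-03,  2.24214921e-05]), 'tcp_pos': array([6.24297108e-01, 1.78488782e-04, 2.38338554e-01]), 'tool_rot': array([ 7.07099303e-01,  7.07113410e-01, -6.19025248e-04, -9.04193046e-04]), 'force': array([ 0.06243774,  0.66152834, -0.03660078]), 'ft_torque': array([ 0.04878779, -0.04471991,  0.02114665]), 'gripper_force': 0.0, 'finger_gap': 0.9979944846113891}
scene [[450.72540811   0.         321.32773864]
 [  0.         450.72540811 230.64352886]
 [  0.           0.           1.        ]] [0.37194208 0.50355697 0.68534478] [-0.19889181  0.90228962 -0.37331343  0.08338209]
side [[449.91339807   0.         312.79011729]
 [  0.         449.91339807 231.58425945]
 [  0.           0.           1.        ]] [ 0.62458207 -0.71699619  0.70897359] [ 9.11441335e-01 -4.19460172e-04  4.09900884e-03 -4.11409426e-01]
```

View pics/scene0.png

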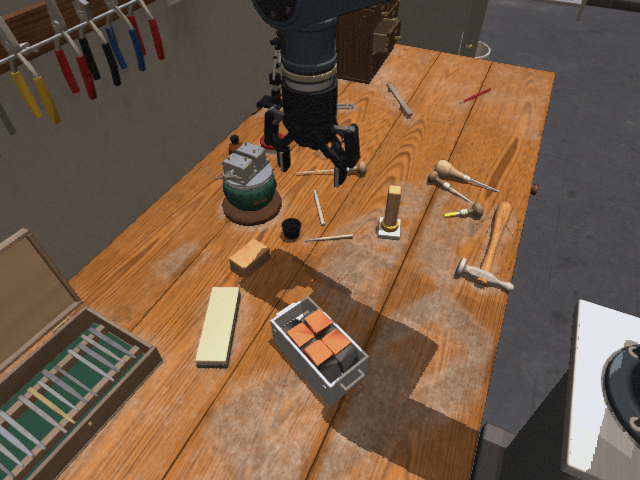

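View pics/side0.png

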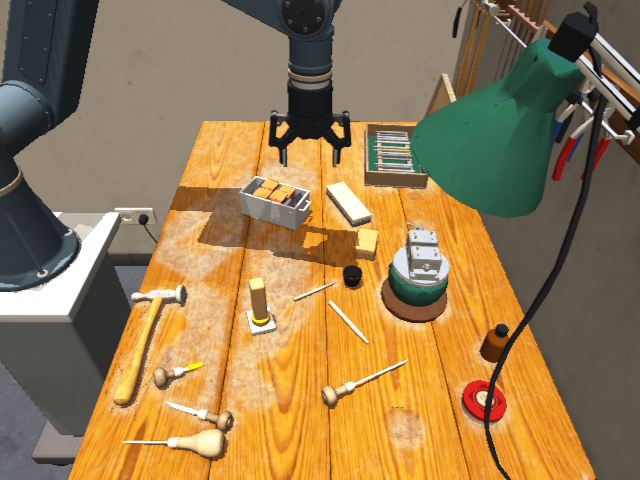

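The scene shows the tamper at about (391,212) and the tray at (320,345). In the side view they are at (260,305) and (275,202). Next is a zoomed mosaic to get the corners.

Run:
```python
import cv2,numpy as np
a=np.load('pics/scene0.npz')['pixels'];b=np.load('pics/side0.npz')['pixels']
def cr(i,x,y,w,h):return cv2.resize(i[y:y+h,x:x+w,::-1],(400,300),interpolation=cv2.INTER_CUBIC)
m=np.vstack([np.hstack([cr(a,260,295,120,90+20),cr(b,230,165,100,75)]),np.hstack([cr(a,350,175,92,69),cr(b,220,270,92,69)])])
cv2.imwrite('pics/m.png',m)
```

```text
(no output)
```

View pics/m.png

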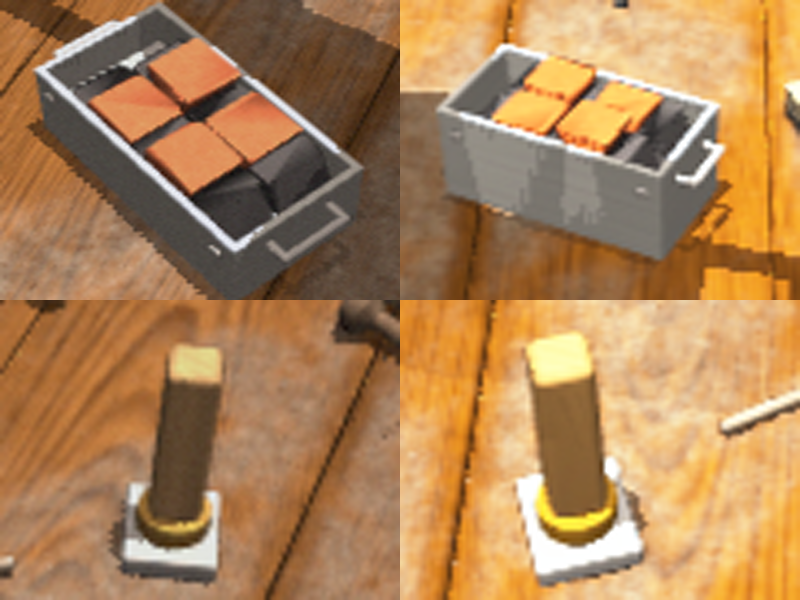

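The mosaic shows the tray rim, four proud bricks with the tray's +x gap end, and the tamper's handle top and white foot. I'm casting rays through the picked corners.

```bash
cat > h.py <<'E'
import numpy as np
from scipy.spatial.transform import Rotation as R
def ray(c,p):
    K=c['intrinsics'];r=c['rotation'];M=R.from_quat(r).as_matrix() if np.size(r)==4 else r
    d=M@np.linalg.solve(K,[p[0],p[1],1]);return np.array(c['eye']),d/np.linalg.norm(d)
def plane(c,p,z):
    e,d=ray(c,p);return e+d*(z-e[2])/d[2]
def tri(rs):
    A=sum(np.eye(3)-np.outer(d,d) for e,d in rs);b=sum((np.eye(3)-np.outer(d,d))@e for e,d in rs);return np.linalg.solve(A,b)
E
python3 - <<'E'
from h import *
np.set_printoptions(precision=4,suppress=True)
a=dict(np.load('pics/scene0.npz'));b=dict(np.load('pics/side0.npz'))
st=lambda p:(260+p[0]*.3,295+p[1]*.11/.3)
dt=lambda p:(230+(p[0]-400)*.25,165+p[1]*.25)
sm=lambda p:(350+p[0]*.23,175+(p[1]-300)*.23)
dm=lambda p:(220+(p[0]-400)*.23,270+(p[1]-300)*.23)
def show(n,A,B,fa,fb,z):
    PA=[plane(a,fa(p),z) for p in A];PB=[plane(b,fb(p),z) for p in B]
    print(n,z);print(np.array(PA)[:,:2]);print(np.array(PB)[:,:2])
    ca=np.mean(PA,0);cb=np.mean(PB,0);print('c',ca,cb)
    T=[]
    for p,P in zip(A,PA):
        j=min(range(len(B)),key=lambda j:np.linalg.norm(PB[j]-P));T.append(tri([ray(a,fa(p)),ray(b,fb(B[j]))]))
    T=np.array(T);print('tri',T,T.mean(0))
    for P in(np.array(PA),np.array(PB),T):
        e=[np.roll(P,-1,0)[i]-P[i] for i in range(len(P))];print([(round(float(np.linalg.norm(v)),4),round(float(np.degrees(np.arctan2(v[1],v[0]))),1)) for v in e])
show('rim',[(38,68),(160,6),(362,168),(238,250)],[(438,112),(500,46),(720,106),(662,165)],st,dt,.064)
show('top',[(175,346),(222,348),(217,383),(168,381)],[(525,340),(582,335),(594,378),(537,386)],sm,dm,.116)
show('foot',[(122,568),(216,580)],[(540,583),(642,564)],sm,dm,0)
E
```

```text
rim 0.064
[[0.6218 0.1613]
 [0.5878 0.0954]
 [0.455  0.1567]
 [0.4868 0.2245]]
[[0.4572 0.1533]
 [0.4879 0.2229]
 [0.6261 0.1603]
 [0.5926 0.1027]]
c [0.5378 0.1595 0.064 ] [0.5409 0.1598 0.064 ]
tri [[0.6243 0.1608 0.0629]
 [0.5899 0.0975 0.067 ]
 [0.4559 0.1558 0.0621]
 [0.4873 0.2241 0.0631]] [0.5393 0.1596 0.0638]
[(0.0742, -117.3), (0.1463, 155.2), (0.0749, 64.8), (0.149, -25.1)]
[(0.0761, 66.2), (0.1517, -24.4), (0.0666, -120.2), (0.1445, 159.5)]
[(0.0721, -118.6), (0.1461, 156.5), (0.0752, 65.3), (0.1509, -24.8)]
top 0.116
[[ 0.5417 -0.1839]
 [ 0.5218 -0.1915]
 [ 0.5163 -0.167 ]
 [ 0.5366 -0.1591]]
[[ 0.5173 -0.173 ]
 [ 0.5403 -0.1702]
 [ 0.547  -0.1935]
 [ 0.5246 -0.1978]]
c [ 0.5291 -0.1754  0.116 ] [ 0.5323 -0.1836  0.116 ]
tri [[ 0.5448 -0.1896  0.1111]
 [ 0.5234 -0.1952  0.1128]
 [ 0.5169 -0.1704  0.1132]
 [ 0.5389 -0.1654  0.1106]] [ 0.531  -0.1801  0.1119]
[(0.0213, -159.1), (0.0251, 102.7), (0.0218, 21.2), (0.0252, -78.3)]
[(0.0232, 7.0), (0.0243, -74.0), (0.0228, -169.2), (0.0258, 106.5)]
[(0.0222, -165.3), (0.0256, 104.6), (0.0227, 12.9), (0.0249, -76.3)]
foot 0
[[ 0.5448 -0.1512]
 [ 0.5007 -0.1626]]
[[ 0.5174 -0.2089]
 [ 0.5611 -0.1989]]
c [ 0.5228 -0.1569  0.    ] [ 0.5392 -0.2039  0.    ]
tri [[ 0.5553 -0.1785 -0.0291]
 [ 0.5096 -0.1894 -0.0283]] [ 0.5324 -0.1839 -0.0287]
[(0.0456, -165.5), (0.0456, 14.5)]
[(0.0448, 12.9), (0.0448, -167.1)]
[(0.0471, -166.6), (0.0471, 13.4)]
```

Request:
send_rows --commands "85 -0.5 -0.25 0 0;85 -1 -0.5 0 0;85 -1 -0.5 0 0;85 -1 -0.5 0 0;85 -1 -0.5 0 0;85 -1 -0.5 0 0;85 -1 -0.5 0 0;85 -1 -0.5 0 0;85 -1 -0.5 0 0;85 -0.5 -0.4 0 0;85 0 0 0.3 -0.86;85 0 0 0.7 -0.86;85 0 0 0.3 -0.86;85 0 0 0 -0.86;85 0 0 0 0;85 0 0 0 0"

```text
t: 1.43
tcp_pos: [0.5317, -0.1799, 0.2132]
tool_rot: [0.618, 0.786, 0.0, -0.0]
force: [0.3, -0.4, -0.2]
finger_gap: 0.996
gripper_force: 0.0
```

Run:
```python
from h import *
from station import readout,cams
import cv2
s=readout.sense();print(s['t'],s['tcp_pos'],R.from_quat(s['tool_rot']).as_matrix()[:,1],s['force'])
c=cams.snapshot('wrist');np.savez('pics/w1.npz',**c);cv2.imwrite('pics/w1.png',c['pixels'][:,:,::-1])
np.set_printoptions(precision=4,suppress=True)
for n,z in(('scene',.068),('side',.068)):
    c=dict(np.load(f'pics/{n}0.npz'));h=cv2.cvtColor(c['pixels'],cv2.COLOR_RGB2HSV)
    roi=np.zeros(h.shape[:2],np.uint8)
    x,y,w,hh=(270,298,100,80) if n=='scene' else (240,175,75,40)
    roi[y:y+hh,x:x+w]=255
    m=((h[...,0]<14)&(h[...,1]>110)&(h[...,2]>110)).astype(np.uint8)*255&roi
    p=np.argwhere(m)[:,::-1]
    if n=='scene':
        pass
    cc=np.array([plane(c,q,z) for q in p])[:,:2]-[.539,.1595]
    t=np.radians(-24.9);cc=cc@np.array([[np.cos(t),-np.sin(t)],[np.sin(t),np.cos(t)]])
    print(n,len(cc),np.percentile(cc,[1,50,99],axis=0))
    print(np.histogram(cc[:,0],np.arange(-.07,.075,.005)))
```

```text
1.4333 [ 0.53166778 -0.17991681  0.21321619] [ 9.71675924e-01  2.36317211e-01 -2.71138769e-04] [ 0.29144725 -0.43417194 -0.17805756]
scene 2029 [[-0.039  -0.1047]
 [-0.0036  0.0059]
 [ 0.0815  0.0913]]
(array([  0,   0,   0,   0,   0,  10,  94, 124, 130, 134, 156, 164, 169,
        98,  65, 142, 134, 125, 115, 110, 106,  96,  12,   3,   1,   1,
         0,   2,   5]), array([-0.07 , -0.065, -0.06 , -0.055, -0.05 , -0.045, -0.04 , -0.035,
       -0.03 , -0.025, -0.02 , -0.015, -0.01 , -0.005,  0.   ,  0.005,
        0.01 ,  0.015,  0.02 ,  0.025,  0.03 ,  0.035,  0.04 ,  0.045,
        0.05 ,  0.055,  0.06 ,  0.065,  0.07 ,  0.075]))
side 109 [[-0.0403 -0.043 ]
 [-0.0004 -0.0094]
 [ 0.1037  0.0368]]
(array([ 0,  0,  0,  0,  0,  4,  5,  5,  2,  3,  2,  9,  6, 19,  3,  4,  6,
        4,  7,  4,  2,  9, 12,  1,  0,  0,  0,  0,  0]), array([-0.07 , -0.065, -0.06 , -0.055, -0.05 , -0.045, -0.04 , -0.035,
       -0.03 , -0.025, -0.02 , -0.015, -0.01 , -0.005,  0.   ,  0.005,
        0.01 ,  0.015,  0.02 ,  0.025,  0.03 ,  0.035,  0.04 ,  0.045,
        0.05 ,  0.055,  0.06 ,  0.065,  0.07 ,  0.075]))
```

View pics/w1.png

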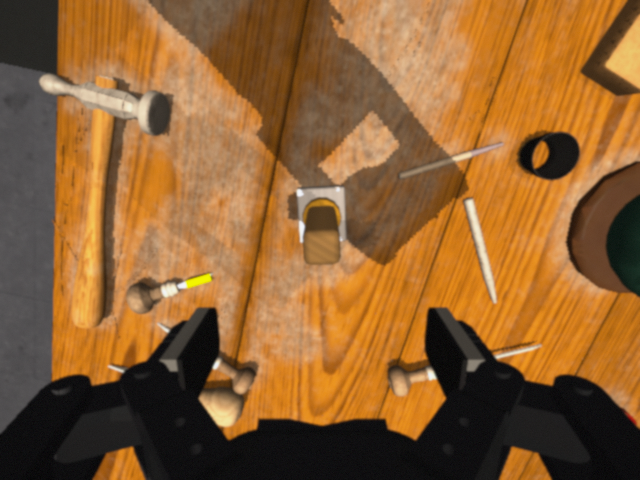

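The wrist view shows the tamper at (321,235) between the open fingers, with the foot edges turned about 4° in the image. I'm checking that by casting the foot and top corners.

Run:
```python
from h import *
np.set_printoptions(precision=4,suppress=True)
c=dict(np.load('pics/w1.npz'))
f=np.array([plane(c,p,.012) for p in [(297,189),(344,185),(347,238)]])[:,:2]
t=np.array([plane(c,p,.114) for p in [(305,236),(338,233),(339,263),(307,265)]])[:,:2]
for P in(f,t):
    v=P[1]-P[0];w=P[1]-P[2];print(P.mean(0),np.linalg.norm(v),np.degrees(np.arctan2(v[1],v[0])),np.degrees(np.arctan2(w[1],w[0]))-90,np.linalg.norm(w))
print('foot c',(f[0]+f[2])/2, 'tool', c['eye'],R.from_quat(c['rotation']).as_matrix()[:,0])
```

```text
[ 0.535  -0.1681] 0.044259304834011574 18.478838731616445 17.93249416845292 0.05190176578403961
[ 0.5308 -0.1807] 0.02251796945452316 19.027588130422032 16.235866445463017 0.021715803638781072
foot c [ 0.5307 -0.1786] tool [ 0.5125 -0.1059  0.3467] [ 0.9719  0.2354 -0.0007]
```

Request:
send_rows --commands "85 0 0 0.5 -0.75;85 0 0 1 0;85 0 0 1 0;85 0 0 1 0;85 0 0 1 0;85 0 0 1 0;85 0 0 0.9 0;85 0 0 0.55 0;85 0 0 0 0;60 0 0 0 0;40 0 0 0 0;20 0 0 0 0;15 0 0 0 0;10 0 0 0 0;10 0 0 0 0;10 0 0 0 0" --grip_force 110

```text
t: 2.82
tcp_pos: [0.5323, -0.1803, 0.0754]
tool_rot: [0.596, 0.803, -0.0, 0.001]
force: [-2.2, -0.9, 6.0]
finger_gap: 0.288
gripper_force: 107.7
```

```bash
python3 -c "
from station import readout;print(readout.sense())"
```

```text
{'t': 2.8167, 'q': array([-5.25288915e-01,  6.82613839e-01,  1.71972078e+00, -4.06183244e-04,
        7.37851087e-01, -8.17679106e-01]), 'qd': array([-1.03738256e-03, -1.84993310e-04,  1.02214724e-03,  4.86291915e-04,
        2.15900752e-04,  8.95319770e-05]), 'tau': array([ 3.76276989e-01, -3.98896265e+01, -9.73326355e+00,  1.69535810e-01,
       -3.27920448e-01,  1.86162838e-02]), 'tcp_pos': array([ 0.53226546, -0.18029829,  0.07541735]), 'tool_rot': array([ 5.96435350e-01,  8.02660800e-01, -5.58767601e-05,  7.14455488e-04]), 'force': array([-2.15274662, -0.93412678,  6.02686701]), 'ft_torque': array([-0.00974597,  0.23040218,  0.00408471]), 'gripper_force': 107.67644047737122, 'finger_gap': 0.2878041651334821}
```

Request:
send_rows --commands "10 0 0 -0.5 0;10 0 0 -1 0;10 0 0 -1 0;10 0 0 -1 0.5;10 0 0 -1 1;10 0 0 -1 1;10 0 0 -0.5 1;10 0 0 0 1;10 0 0 0 1;10 0 0 0 1;10 0 0 0 1;10 0 0 0 1;10 0 0 0 1;10 0 0 0 1;10 0 0 0 0.9;10 0 0 0 0;10 0 0 0 0;10 0 0 0 0"

```text
t: 4.32
tcp_pos: [0.5317, -0.1797, 0.1942]
tool_rot: [0.861, 0.509, -0.0, -0.0]
force: [0.2, 0.7, -2.7]
finger_gap: 0.293
gripper_force: 108.2
```

Request:
send_rows --commands "10 0.5 -0.18 0 0;10 0.9 -0.33 0 0;10 1 -0.36 0 0;10 1 -0.36 0 0;10 1 -0.36 0 0;10 1 -0.36 0 0;10 1 -0.36 0 0;10 1 -0.36 0 0;10 1 -0.36 0 0;10 1 -0.36 0 0;10 1 -0.36 0 0;10 1 -0.36 0 0;10 1 -0.36 0 0;10 1 -0.36 0 0;10 1 -0.36 0 0;10 0.7 -0.3 0 0;10 0.4 -0.1 0 0;10 0 0 0 0;10 0 0 0 0;10 0 0 0 0"

```text
t: 5.98
tcp_pos: [0.5833, 0.1448, 0.1942]
tool_rot: [0.861, 0.509, -0.0, 0.0]
force: [-0.1, -0.4, -2.8]
finger_gap: 0.288
gripper_force: 108.3
```

Run:
```python
from h import *
from station import readout,cams
import cv2
s=readout.sense();print(s['t'],s['tcp_pos'],R.from_quat(s['tool_rot']).as_matrix()[:,1],s['force'],s['ft_torque'])
c=cams.snapshot('wrist');np.savez('pics/w2.npz',**c)
b=cams.snapshot('side');np.savez('pics/s2.npz',**b);a=cams.snapshot('scene');np.savez('pics/c2.npz',**a)
A=cv2.resize(c['pixels'][:,:,::-1],(400,300));f=lambda i,x,y,w,h:cv2.resize(i['pixels'][y:y+h,x:x+w,::-1],(400,300),interpolation=cv2.INTER_CUBIC)
cv2.imwrite('pics/m2.png',np.vstack([np.hstack([f(c,120,0,400,300),f(c,200,120,240,180)]),np.hstack([f(a,240,250,160,120),f(b,210,110,160,120)])]))
```

```text
5.9833 [0.583307   0.14479832 0.1941786 ] [ 8.75850877e-01 -4.82581773e-01 -2.69523533e-04] [-0.10716703 -0.41422817 -2.79283369] [-0.03852901  0.02901732 -0.01337027]
```

View pics/m2.png

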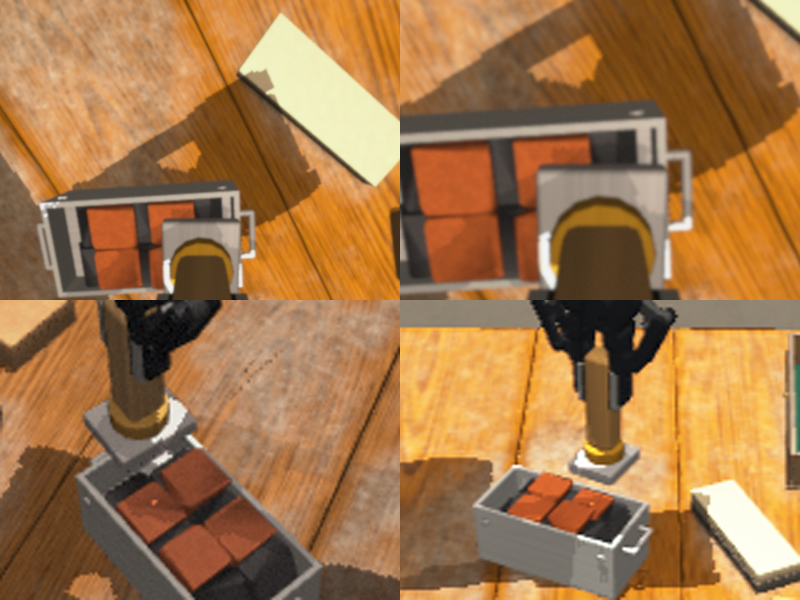

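The mosaic shows the foot at the tray's +x end, above the rim. The tray's far rim runs about 4.5° relative to the foot. The bricks are at about panel-1 (112,225) and (172,215). I'm computing the exact corrections.

Run:
```python
from h import *
np.set_printoptions(precision=4,suppress=True)
c=dict(np.load('pics/w2.npz'))
P=plane(c,(360.2,190.8),.064);Q=plane(c,(162,203),.064);v=P-Q
print('far rim corners',P,Q,np.linalg.norm(v),np.degrees(np.arctan2(v[1],v[0])))
t=np.radians(-24.7);u=np.array([np.cos(t),np.sin(t)]);w=np.array([-u[1],u[0]])
print('centre from wrist',(P+Q)[:2]/2-w*.039)
C=np.array([.539,.1595])
# brick top outlines, panel2 -> px, z ~.067
for n,p in(('L1',(413,148)),('R1',(490,145)),('L2',(513,138)),('R2',(590,137))):
    X=plane(c,(200+(p[0]-400)*.6,120+p[1]*.6),.067)[:2]-C;print(n,X@u,X@w)
foot=[(540,168),(667,165)]
F=[plane(c,(200+(p[0]-400)*.6,120+p[1]*.6),.131) for p in foot];d=F[1]-F[0];print('foot',np.linalg.norm(d),np.degrees(np.arctan2(d[1],d[0])),F)
tcp=np.array([.5833,.1448])
for s in(.024,-.024):
    D=C+s*u-tcp;print(s,'along tool y',D@u,'tool x',D@w)
```

```text
far rim corners [0.6237 0.1613 0.064 ] [0.4895 0.2249 0.064 ] 0.14850154032723364 -25.35832783373979
centre from wrist [0.5403 0.1577]
L1 -0.03780784409710874 0.032437307259767914
R1 -0.003322934451412889 0.03127461734374378
L2 0.007282077613063698 0.03366421360697455
R2 0.0414397081883954 0.031611266518743214
foot 0.043206418198721126 -27.49979131403919 [array([0.5769, 0.1798, 0.131 ]), array([0.6153, 0.1599, 0.131 ])]
0.024 along tool y -0.022389558249309598 tool x -0.005156441159744884
-0.024 along tool y -0.07038955824930962 tool x -0.005156441159744912
```

Request:
send_rows --commands "10 0 0 0 -0.7;10 0 0 0 0;10 -0.14 -0.54 0 0;10 -0.14 -0.54 0 0;10 0 0 0 0;10 0 0 0.5 0;10 0 0 0.7 0;10 0 0 0.5 0;10 0 0 0.2 0;10 0 0 0 0;10 0 0 0 0;10 0 0 0 0"

```text
t: 7.13
tcp_pos: [0.5624, 0.1499, 0.1566]
tool_rot: [0.848, 0.53, 0.0, 0.0]
force: [-0.9, -0.1, -2.7]
finger_gap: 0.289
gripper_force: 108.5
```

Run:
```python
from h import *
from station import readout,cams
import cv2
s=readout.sense();print(s['t'],s['tcp_pos'],R.from_quat(s['tool_rot']).as_matrix()[:,1],s['force'],s['ft_torque'])
b=cams.snapshot('side');a=cams.snapshot('scene');f=lambda i,x,y,w,h:cv2.resize(i['pixels'][y:y+h,x:x+w,::-1],(400,300),interpolation=cv2.INTER_CUBIC)
cv2.imwrite('pics/m3.png',np.hstack([f(a,250,275,140,105),f(b,220,130,120,90)]))
```

```text
7.1333 [0.56239029 0.14992617 0.15659878] [ 0.89841374 -0.43914896  0.00097064] [-0.91150694 -0.13327758 -2.71028789] [-0.03455915 -0.00131987 -0.03029751]
```

View pics/m3.png

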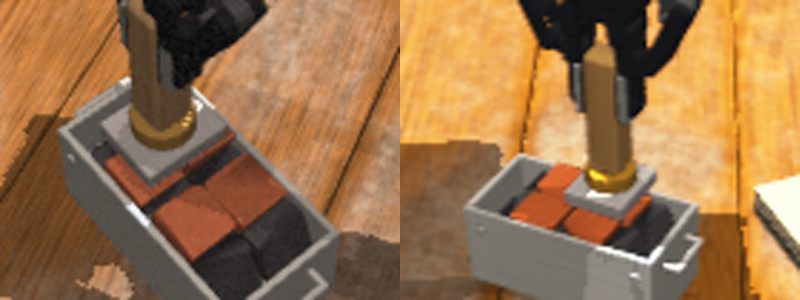

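The foot sits square over the +x pair, inside the walls. Pressing slowly.

Request:
send_rows --commands "10 0 0 0.1 0;10 0 0 0.1 0;10 0 0 0.1 0;10 0 0 0.1 0;10 0 0 0.1 0;10 0 0 0.1 0;10 0 0 0 0"

```text
t: 7.82
tcp_pos: [0.5623, 0.1499, 0.1443]
tool_rot: [0.848, 0.53, 0.0, 0.0]
force: [0.7, 0.9, -1.9]
finger_gap: 0.289
gripper_force: 108.8
```

Request:
send_rows --commands "10 0 0 0.05 0;10 0 0 0.05 0;10 0 0 0.05 0;10 0 0 0.05 0;10 0 0 0.05 0;10 0 0 0 0"

```text
t: 8.32
tcp_pos: [0.5625, 0.1499, 0.1395]
tool_rot: [0.848, 0.53, 0.001, 0.0]
force: [1.3, -0.4, 0.9]
finger_gap: 0.295
gripper_force: 109.3
```

Request:
send_rows --commands "10 0 0 0.05 0;10 0 0 0.05 0;10 0 0 0.05 0;10 0 0 0 0"

```text
t: 8.65
tcp_pos: [0.5629, 0.1499, 0.1368]
tool_rot: [0.848, 0.53, 0.001, 0.001]
force: [3.7, -0.9, 3.2]
finger_gap: 0.289
gripper_force: 109.5
```

Request:
send_rows --commands "10 0 0 0.05 0;10 0 0 0.05 0;10 0 0 0 0"

```text
t: 8.9
tcp_pos: [0.5622, 0.15, 0.1344]
tool_rot: [0.848, 0.53, 0.001, 0.0]
force: [3.8, -0.8, 3.8]
finger_gap: 0.287
gripper_force: 109.7
```

Request:
send_rows --commands "10 0 0 0.05 0;10 0 0 0 0"

```text
t: 9.07
tcp_pos: [0.5622, 0.1501, 0.1336]
tool_rot: [0.848, 0.53, 0.001, 0.0]
force: [3.5, -1.3, 4.1]
finger_gap: 0.288
gripper_force: 109.7
```

Request:
send_rows --commands "10 0 0 0.05 0;10 0 0 0 0"

```text
t: 9.23
tcp_pos: [0.5622, 0.1501, 0.1327]
tool_rot: [0.848, 0.53, 0.001, 0.0]
force: [4.0, -0.3, 5.1]
finger_gap: 0.293
gripper_force: 109.7
```

Request:
send_rows --commands "10 0 0 0.05 0;10 0 0 0 0"

```text
t: 9.4
tcp_pos: [0.5622, 0.1501, 0.1318]
tool_rot: [0.848, 0.53, 0.001, 0.0]
force: [2.0, -1.1, 5.7]
finger_gap: 0.291
gripper_force: 109.9
```

Request:
send_rows --commands "10 0 0 0.05 0;10 0 0 0 0"

```text
t: 9.57
tcp_pos: [0.5622, 0.1502, 0.1315]
tool_rot: [0.848, 0.53, 0.001, 0.0]
force: [1.1, -0.5, 9.8]
finger_gap: 0.292
gripper_force: 110.5
```

Request:
send_rows --commands "10 0 0 0.05 0;10 0 0 0 0"

```text
t: 9.73
tcp_pos: [0.5623, 0.1502, 0.1313]
tool_rot: [0.848, 0.53, 0.001, 0.0]
force: [-0.6, -0.7, 13.9]
finger_gap: 0.29
gripper_force: 111.1
```

Request:
send_rows --commands "10 0 0 -0.3 0;10 0 0 -0.6 0;10 0 0 -0.6 0;10 0 0 -0.15 0;10 0 0 0 0;10 0 -0.6 0 0;10 -0.05 -0.7 0 0;10 0 -0.7 0 0;10 0 -0.35 0 0;10 0 0 0 0;10 0 0 0 0;10 0 0 0.3 0;10 0 0 0.2 0;10 0 0 0 0;10 0 0 0 0"

```text
t: 10.98
tcp_pos: [0.5191, 0.1694, 0.1517]
tool_rot: [0.848, 0.529, -0.0, -0.0]
force: [0.2, 0.3, -3.8]
finger_gap: 0.294
gripper_force: 108.5
```

Request:
send_rows --commands "10 0 0 0.05 0;10 0 0 0.05 0;10 0 0 0.05 0;10 0 0 0.05 0;10 0 0 0 0"

```text
t: 11.4
tcp_pos: [0.5189, 0.1697, 0.1482]
tool_rot: [0.848, 0.53, -0.0, -0.0]
force: [0.3, 0.8, -2.5]
finger_gap: 0.286
gripper_force: 108.5
```

Request:
send_rows --commands "10 0 0 0.05 0;10 0 0 0.05 0;10 0 0 0.05 0;10 0 0 0 0"

```text
t: 11.73
tcp_pos: [0.5189, 0.1697, 0.1451]
tool_rot: [0.848, 0.53, -0.0, -0.0]
force: [0.2, -0.3, -3.2]
finger_gap: 0.291
gripper_force: 108.5
```

Request:
send_rows --commands "10 0 0 0.05 0;10 0 0 0.05 0;10 0 0 0.05 0;10 0 0 0.05 0;10 0 0 0 0"

```text
t: 12.15
tcp_pos: [0.5189, 0.1697, 0.1412]
tool_rot: [0.848, 0.53, -0.0, -0.0]
force: [0.5, 0.7, -3.0]
finger_gap: 0.294
gripper_force: 108.6
```

Request:
send_rows --commands "10 0 0 0.05 0;10 0 0 0.05 0;10 0 0 0.05 0;10 0 0 0 0"

```text
t: 12.48
tcp_pos: [0.5188, 0.1698, 0.1383]
tool_rot: [0.848, 0.53, -0.0, -0.0]
force: [-0.3, 1.2, -2.5]
finger_gap: 0.292
gripper_force: 108.9
```

Request:
send_rows --commands "10 0 0 0.05 0;10 0 0 0.05 0;10 0 0 0.05 0;10 0 0 0 0"

```text
t: 12.82
tcp_pos: [0.5186, 0.1698, 0.1352]
tool_rot: [0.848, 0.53, -0.0, -0.0]
force: [-2.4, 1.6, 1.6]
finger_gap: 0.292
gripper_force: 109.3
```

Request:
send_rows --commands "10 0 0 0.05 0;10 0 0 0.05 0;10 0 0 0 0"

```text
t: 13.07
tcp_pos: [0.5191, 0.1697, 0.1331]
tool_rot: [0.848, 0.53, -0.0, 0.0]
force: [-1.9, 0.7, 0.6]
finger_gap: 0.291
gripper_force: 109.2
```

Request:
send_rows --commands "10 0 0 0.05 0;10 0 0 0 0"

```text
t: 13.23
tcp_pos: [0.519, 0.1697, 0.1321]
tool_rot: [0.848, 0.53, -0.0, -0.0]
force: [-2.3, 1.1, 1.0]
finger_gap: 0.293
gripper_force: 109.2
```

Request:
send_rows --commands "10 0 0 0.05 0;10 0 0 0 0"

```text
t: 13.4
tcp_pos: [0.519, 0.1698, 0.1315]
tool_rot: [0.848, 0.53, 0.0, -0.0]
force: [-3.0, 1.5, 4.7]
finger_gap: 0.292
gripper_force: 109.7
```

Request:
send_rows --commands "10 0 0 0.05 0;10 0 0 0 0"

```text
t: 13.57
tcp_pos: [0.5191, 0.1698, 0.1314]
tool_rot: [0.848, 0.53, 0.0, 0.0]
force: [-4.5, 1.2, 10.9]
finger_gap: 0.29
gripper_force: 110.5
```

Request:
send_rows --commands "10 0 0 0.05 0;10 0 0 0 0"

```text
t: 13.73
tcp_pos: [0.5191, 0.1698, 0.1313]
tool_rot: [0.848, 0.53, 0.0, 0.0]
force: [-6.7, 0.7, 15.7]
finger_gap: 0.294
gripper_force: 111.2
```

Request:
send_rows --commands "10 0 0 0 0;10 0 0 0 0;10 0 0 0 0;10 0 0 0 0;10 0 0 0 0;10 0 0 0 0"

```text
t: 14.23
tcp_pos: [0.5191, 0.1698, 0.1313]
tool_rot: [0.848, 0.53, 0.0, 0.0]
force: [-5.5, 1.4, 16.4]
finger_gap: 0.294
gripper_force: 111.2
```

Request:
send_rows --commands "10 0 0 0 0;10 0 0 0 0;10 0 0 0 0;10 0 0 0 0;10 0 0 0 0;10 0 0 0 0;10 0 0 0 0;10 0 0 0 0"

```text
t: 14.9
tcp_pos: [0.5191, 0.1698, 0.1313]
tool_rot: [0.848, 0.53, 0.0, 0.0]
force: [-5.0, 0.5, 15.9]
finger_gap: 0.292
gripper_force: 111.2
```

Request:
send_rows --commands "10 0 0 -0.1 0;10 0 0 -0.4 0;10 0 0 -0.8 0;10 0 0 -1 0;10 0 0 -0.5 0;10 0 0 0 0;10 -1 0 0 0;10 -1 0 0 0;10 -1 0 0 0;10 -1 0 0 0;10 -1 0 0 0;10 0 0 0 0;10 0 0 0 0;10 0 0 0 0"

```text
t: 16.07
tcp_pos: [0.4755, 0.0799, 0.1849]
tool_rot: [0.848, 0.529, 0.0, -0.0]
force: [0.4, -0.1, -3.5]
finger_gap: 0.292
gripper_force: 108.6
```

Run:
```python
from h import *
from station import readout,cams
import cv2
s=readout.sense();print(s['t'],s['tcp_pos'],s['force'])
b=cams.snapshot('side');a=cams.snapshot('scene');f=lambda i,x,y,w,h:cv2.resize(i['pixels'][y:y+h,x:x+w,::-1],(400,300),interpolation=cv2.INTER_CUBIC)
cv2.imwrite('pics/m4.png',np.hstack([f(a,255,285,132,99),f(b,224,150,100,75)]))
```

```text
16.0667 [0.47553235 0.07987492 0.18487552] [ 0.37801849 -0.05685174 -3.53809355]
```

View pics/m4.png

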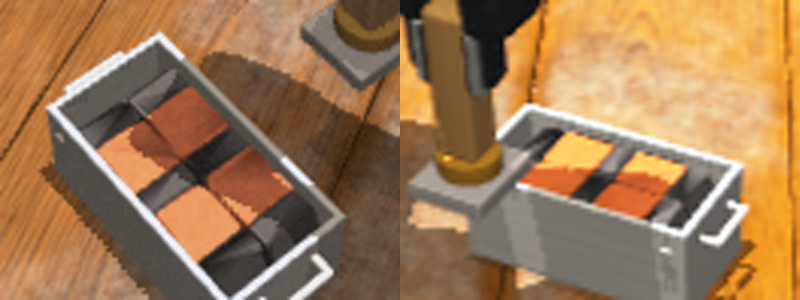

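All four bricks look flush with the irons and below the rim. I'll re-press the +x pair to confirm it stayed level.

Request:
send_rows --commands "10 0.6 0.4 0 0;10 1 0.5 0 0;10 1 0.5 0 0;10 1 0.5 0 0;10 1 0.45 0 0;10 0.45 0 0 0;10 0 0 0 0;10 0 0 0 0;10 0 0 0.5 0;10 0 0 0.8 0;10 0 0 0.7 0;10 0 0 0.3 0;10 0 0 0 0;10 0 0 0 0"

```text
t: 17.33
tcp_pos: [0.5611, 0.1495, 0.139]
tool_rot: [0.848, 0.529, -0.001, -0.0]
force: [1.6, -0.2, -2.7]
finger_gap: 0.289
gripper_force: 108.6
```

Request:
send_rows --commands "10 0 0 0.05 0;10 0 0 0.05 0;10 0 0 0.05 0;10 0 0 0.05 0;10 0 0 0 0"

```text
t: 17.75
tcp_pos: [0.5617, 0.15, 0.1354]
tool_rot: [0.848, 0.53, 0.0, 0.0]
force: [0.2, 1.1, -2.8]
finger_gap: 0.292
gripper_force: 108.6
```

Request:
send_rows --commands "10 0 0 0.05 0;10 0 0 0.05 0;10 0 0 0 0"

```text
t: 18.0
tcp_pos: [0.5616, 0.15, 0.1331]
tool_rot: [0.848, 0.53, -0.0, -0.0]
force: [-1.1, 0.5, -2.6]
finger_gap: 0.288
gripper_force: 108.6
```

Request:
send_rows --commands "10 0 0 0.05 0;10 0 0 0.05 0;10 0 0 0 0"

```text
t: 18.25
tcp_pos: [0.5618, 0.15, 0.1314]
tool_rot: [0.848, 0.53, 0.0, 0.0]
force: [0.7, -0.6, -1.9]
finger_gap: 0.292
gripper_force: 109.0
```

Request:
send_rows --commands "10 0 0 0.05 0;10 0 0 0.05 0;10 0 0 0 0"

```text
t: 18.5
tcp_pos: [0.5619, 0.1501, 0.1312]
tool_rot: [0.848, 0.53, 0.0, 0.0]
force: [-4.0, 0.5, 9.7]
finger_gap: 0.288
gripper_force: 110.3
```

Request:
send_rows --commands "10 0 0 0.06 0;10 0 0 0 0;10 0 0 0 0"

```text
t: 18.75
tcp_pos: [0.5619, 0.1501, 0.1311]
tool_rot: [0.848, 0.53, 0.001, 0.0]
force: [-4.9, 0.1, 16.1]
finger_gap: 0.292
gripper_force: 111.0
```

Request:
send_rows --commands "10 0 0 0.01 0;10 0 0 0 0;10 0 0 0 0;10 0 0 0 0;10 0 0 0 0;10 0 0 0 0;10 0 0 0 0;10 0 0 0 0;10 0 0 0 0;10 0 0 0 0;10 0 0 0 0;10 0 0 0 0"

```text
t: 19.75
tcp_pos: [0.5619, 0.1501, 0.1311]
tool_rot: [0.848, 0.53, 0.001, 0.0]
force: [-5.1, 0.2, 16.3]
finger_gap: 0.293
gripper_force: 111.0
```

Request:
send_rows --commands "10 0 0 -0.1 0;10 0 0 -0.4 0;10 0 0 -0.8 0;10 0 0 -1 0;10 0 0 -0.9 0;10 0 0 0 0;10 -0.6 0 0 0;10 -1 0 0 0;10 -1 0 0 0;10 -1 0 0 0;10 -1 0 0 0;10 -1 0 0 0;10 -1 0 0 0;10 -1 0 0 0;10 -1 0 0 0;10 -1 0 0 0;10 -0.5 0 0 0;10 0 0 0 0;10 0 0 0 0;10 0 0 0 0"

```text
t: 21.42
tcp_pos: [0.4731, -0.0311, 0.1916]
tool_rot: [0.848, 0.53, 0.0, -0.0]
force: [-0.4, 0.0, -3.0]
finger_gap: 0.285
gripper_force: 108.7
```

Request:
send_rows --commands "10 0 0 0.5 0;10 0 0 1 0;10 0 0 1 0;10 0 0 1 0;10 0 0 1 0;10 0 0 0.6 0;10 0 0 0.3 0;10 0 0 0.1 0;10 0 0 0 0;10 0 0 0 0"

```text
t: 22.25
tcp_pos: [0.4738, -0.0314, 0.0824]
tool_rot: [0.848, 0.53, 0.001, 0.001]
force: [0.6, 0.1, -3.8]
finger_gap: 0.289
gripper_force: 108.6
```

Request:
send_rows --commands "10 0 0 0.05 0;10 0 0 0.05 0;10 0 0 0.05 0;10 0 0 0.05 0;10 0 0 0 0"

```text
t: 22.67
tcp_pos: [0.473, -0.0316, 0.078]
tool_rot: [0.848, 0.53, 0.0, 0.0]
force: [0.1, 0.1, -3.5]
finger_gap: 0.293
gripper_force: 108.6
```

Request:
send_rows --commands "10 0 0 0.05 0;10 0 0 0.05 0;10 0 0 0 0"

```text
t: 22.92
tcp_pos: [0.4729, -0.0315, 0.0757]
tool_rot: [0.848, 0.53, -0.0, -0.0]
force: [1.1, 0.2, -2.9]
finger_gap: 0.292
gripper_force: 108.6
```

Request:
send_rows --commands "10 0 0 0.05 0;10 0 0 0 0"

```text
t: 23.08
tcp_pos: [0.473, -0.0315, 0.0754]
tool_rot: [0.848, 0.53, 0.0, 0.0]
force: [-1.3, 1.1, 2.5]
finger_gap: 0.29
gripper_force: 109.4
```

Request:
send_rows --commands "26 0 0 0 0;30 0 0 0 0;40 0 0 0 0;60 0 0 0 0;85 0 0 0 0;85 0 0 0 0;85 0 0 0 0;85 0 0 0 0;85 0 0 0 0;85 0 0 -0.3 0;85 0 0 -0.7 0;85 0 0 -1 0;85 0 0 -1 0;85 0 0 -1 0;85 0 0 -1 0;85 0 0 -1 0;85 0 0 -0.5 0;85 0 0 0 0;85 0 0 0 0" --grip_force 20

```text
t: 24.67
tcp_pos: [0.4731, -0.0315, 0.2056]
tool_rot: [0.848, 0.53, 0.001, 0.001]
force: [-0.5, 0.2, -0.4]
finger_gap: 0.994
gripper_force: 0.0
```

Run:
```python
from h import *
from station import readout,cams
import cv2
s=readout.sense();print(s['t'],s['tcp_pos'],s['force'])
b=cams.snapshot('side');a=cams.snapshot('scene');f=lambda i,x,y,w,h:cv2.resize(i['pixels'][y:y+h,x:x+w,::-1],(400,300),interpolation=cv2.INTER_CUBIC)
cv2.imwrite('pics/m5.png',np.hstack([f(a,250,220,200,150),f(b,180,130,200,150)]))
```

```text
24.6667 [ 0.47312996 -0.03154086  0.20555316] [-0.54998278  0.21444059 -0.37518496]
```

View pics/m5.png

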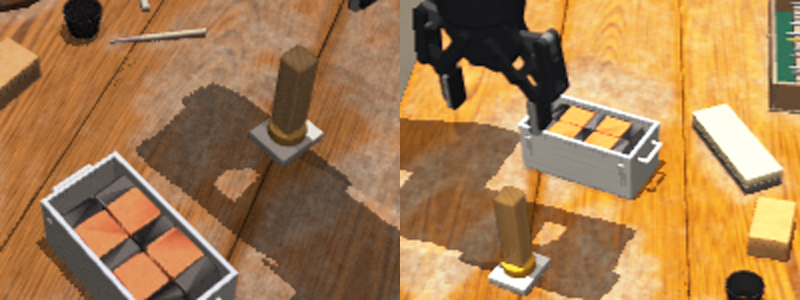

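The tamper stands upright and free on bare table, the bricks are level, and the loupe and cork block are where they were.

```bash
python3 -c "
from station import sign_off;print(sign_off())"
```

```text
the job is handed in; nothing more can be done
None
```

The job is handed in, though `sign_off()` gave no verdict: both brick pairs ended level with the plate on its stop (about 3 mm down by feel), each pair was held at about 19 N for about a second, and the tamper stands upright and released on the bare table.

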